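Hold the safety catch down and shoot the lock box bolt

ROBOT

A 6-joint arm with a two-finger parallel gripper is mounted at the origin on a cart in front of the work surface, level with it; the furniture and walls round the work are solid. World frame = base frame: x ahead of the robot, y to its left, z up, the work surface at z = 0. Lengths are in m, angles in degrees, forces in N, time in s.
With the tool pointing down it reaches from about 0.275 to 0.725 m from the base axis. Payload 5.6 kg.
Tool frame: the origin (TCP) lies on the centre line of the jaws, within the pads' length; the fingertips stand 19 mm ahead of it and the grasp point (between the pads) is the TCP; z points along the fingers, y is the line along which they close (so a half turn about z gives the same grasp; the last joint's range is limited). The gripper opens to 85 mm and grips with 20 to 120 N. Pads are 22 mm wide; open, the fingers measure 114 mm over their backs; the gripper's body (76 mm by 85 mm) begins 54 mm behind the grasp point. The pads swing forward as they close: fully open they stand 13 mm farther back than shut.
Start: joints at [84.603, 14.616, 6.199, 0, -81.583, -16.306], TCP at [0.203, 0.511, 0.25] pointing down, gripper open.
Joint ranges: [-168.99, 168.99], [-69.2, 112.95], [-62.41, 85.93], [-164.36, 98.24], [-168.68, -3.75], [-174.98, 174.98]. Speed limits (degrees/s): [147.25, 147.25, 180, 180, 180, 180].

INTERFACE

Orientations are given as a 3x3 rotation matrix whose columns are the frame's x, y, z axes.
In Python, from station import read_state, capture, hand_in gives the robot as it stands.
- The arm moves only by the tool carry_out, never from a script. Its argument "targets" is a list of rows, each an object of numbers: "hand": the closure in counts, from 0 (fully open) to 255 (shut); "dx", "dy", "dz": the shift along the tool's x, y, z in cm; "wx", "wy", "wz": the turn, a rotation vector about the tool's x, y, z in degrees. In form: [{"hand": .., "dx": .., "dy": .., "dz": .., "wx": .., "wy": .., "wz": ..}, ...]. A call has 1 to 20 rows; each row shifts and turns the commanded pose from where the row before left it, along the tool's axes as they then stand; what a row does not reach is not made up. A row lasts 1/10 s, in which the tool goes at most 50 mm and 8.59 degrees, less where a joint would pass 70% of its speed; a pose out of reach is approached as far as the arm can. A call with a gripper value outside its range is refused whole. The fingers move at their own pace and stop on an object; "squeeze" is the grip in N (left out, the last holds). Time passes only in rows, so rows that do not move let the fingers close. It gives the time, the measured TCP pose, the force, the opening and the grip force at its end, in the units of the state.
- read_state(): the state, without advancing time (a new reading comes with each control period).
- capture(name): name is "side" or "top" or "wrist"; returns a dict with "color" (480x640x3 uint8, red, green, blue), "intrinsics" (3x3 intrinsics, pixels), "k1" (the pictures are not rectified: a ray, as slopes to the right and down, at radius r is drawn at 1 + k1 r^2 times it, then the intrinsics apply), "position" and "orientation" of the camera in the world; the wrist camera has in their place "tool_from_camera" (4x4, takes a point from camera to tool coordinates, whose origin is the TCP and whose axes are the flange's). Camera axes: x right, y down, z forward; pixel columns grow to the right and rows downward; lengths in m; the calibration is good to about 2 mm. A picture is of the moment at which its call begins: read the wrist's pose just before it. There is no depth.
- hand_in(): hands the job in; it is judged then, once.
The state is a dict: "t": time; "joints": joint angles; "joint_vel": joint speeds; "effort": joint torques, N m; "position": TCP position; "ee_rot": TCP orientation; "contact_force": force on the tool from outside, world axes, zero at the start; "moment": the same for the moment, N m; "width": finger opening in m; "grasp_force": force on a finger pad.
Only numpy, scipy, OpenCV 4.12 (cv2) and the standard library are available. Lean on these libraries where they do the work, as an engineer would, in place of code of your own. Each camera call takes 0.05 s, during which the arm holds its last target. There are 200 camera calls.

TASK

Lock the lock box: press its red spring catch down with one fingertip and, while you keep it down, push the black bolt handle with the other fingertip until the bolt is fully home in the brass keeper. Then take the hand away so that the catch springs up and locks the bolt. Only press and push, gently: grip and lift nothing, do not force the catch or the bolt, and leave the things standing around where they are.

Things in the scene. Friction and masses are not known exactly. Their poses are not given: they have to be found in the camera images.
- lockbox: Low box screwed to the counter: grey, white top plate, blue lid edge at the far end; 230 mm (x) by 190 mm (y) plus 15 mm side flanges. Origin: centre of its underside; its flat top is 60 mm higher. Its x axis is the way the bolt slides home (roughly away from the robot), y left, z up. x and y given for its parts are in this frame; their heights are measured from the flat top.
- bolt (a joint): Slide of the bolt, m, along box +x: 0 = drawn back (start), 0.040 = fully home (hard stop). Needs about 2.5 N, stays where left. With the catch up it has only 2 mm of play: the catch's tooth stands in one of two notches (one for drawn back, one for home). With the catch at least 6 mm down it slides freely.
- handle (a point): Middle of the top edge of the rear face (towards -x, the face to push) of the bolt's upright black handle with yellow band: a plate 30 mm wide (y -48 to -18 mm), 8 mm thick in x, top 58 mm above the box top, on a crank of the same thickness, top 18 mm. Rear face at x = -30 mm when drawn back, +10 mm when home. Box top is free before and behind it.
- catch (a joint): Travel of the spring catch, m: 0 = up (locking), 0.010 = fully down (hard stop). Pressing starts at about 2 N and takes 5.5 N at the bottom. Released, it springs up where its tooth faces a notch (bolt drawn back or home); in between it rests under the bolt.
- catch_pad (a point): Centre of the top face of the catch's red ribbed press pad, which moves straight down. A level plate 100 mm long (x -80 to +20 mm), 30 mm wide (y +18 to +48 mm), top 34 mm above the box top when up, 24 mm when down. Press it anywhere; a fingertip can slide along it. Between pad and handle lie 36 mm in y, 66 mm between their centre lines.
- keeper (a point): Middle of the near (-x) mouth of the fixed brass keeper hoop, x = 83 mm, y = 0, 13 mm above the box top; the bolt's end lies 15 mm short of it at the start. Keeper and two steel guide hoops (at x = -61 and +51 mm) are 34 mm wide in y, 28 mm high. The bolt is a flat steel bar at y = -8 to +4 mm, top 19 mm above the box top, from x = -108 to +68 mm at the start.
- blue_lid: Bystander, loose, to be left alone: a blue screw lid, 61 mm across and 14 mm high, lying on the far left of the lock box top. Origin: centre of its underside.
- cup_a: Bystander, loose, to be left alone: a white sample cup with blue lid, 61 mm across, 63 mm high, standing to the left or right of the box. Origin: centre of its underside.
- cup_b: Bystander, loose, to be left alone: another white sample cup with blue lid, 61 mm across, 63 mm high, standing to the left or right of the box. Origin: centre of its underside.
- open_cup: Bystander, loose, to be left alone: a white cup without lid, 59 mm across, 60 mm high, standing to the left or right of the box. Origin: centre of its underside.
- bottle: Bystander, loose, to be left alone: a white plastic reagent bottle with white cap, 58 mm across, 126 mm high, left of the box. Origin: centre of its underside.
- marker: Bystander, loose, to be left alone: a blue felt marker, 133 mm long, 21 mm thick, lying right of the box. Origin: centre of its underside.
- beaker: Bystander, loose, to be left alone: a glass beaker, 72 mm across, 105 mm high, at the back left. Origin: centre of its underside.

How it is judged:
By the outcome, as a careful person would: the job done as asked, in the order asked, and still so for the second after the job is handed in, with the robot touching nothing.
It also fails if it takes over 40 s, if anything falls off the work surface, if the arm or the gripper's body presses on something with over 40 N, if the wrist force passes 120 N, or if a joint passes its speed limit or range.

## Working session

There is one attempt and no reset: what is moved stays moved. The work goes in short steps, Python scripts to look and compute and a tool call to move; the robot and the scene stay as the last step left them, time stands still between calls to the robot, and variables do not carry over. Pictures are saved under pics/ and viewed, at most 10 in all, crops included, and the job is handed in when it is done.

Besides the shell and the picture viewer there is one more tool, called after ">>>" as name(argument=value, ...), one argument or row to a line, values as JSON. carry_out: Moves the arm, as the interface text tells. Its arguments: {"type":"object","properties":{"targets":{"type":"array","items":{"type":"object","properties":{"hand":{"type":"number"},"dx":{"type":"number"},"dy":{"type":"number"},"dz":{"type":"number"},"wx":{"type":"number"},"wy":{"type":"number"},"wz":{"type":"number"}}}},"squeeze":{"type":"number"}},"required":["targets"]}

```bash
mkdir -p pics
python3 - <<'E'
from station import read_state,capture
import cv2,numpy as np
s=read_state(); print({k:np.round(s[k],3).tolist() for k in ('t','position','ee_rot','width','contact_force')})
for n in ('top','side'):
    c=capture(n); cv2.imwrite(f'pics/{n}0.png',c['color'][:,:,::-1]); print(n,c['intrinsics'],c['k1'],c['position'],c['orientation'])
E
```

```text
{'t': 0.0, 'position': [0.203, 0.511, 0.249], 'ee_rot': [[0.929, -0.37, -0.001], [-0.37, -0.929, -0.002], [0.0, 0.002, -1.0]], 'width': 0.085, 'contact_force': [-0.26, -0.656, 0.2]}
top [[519.02018499   0.         328.2950818 ]
 [  0.         519.02018499 226.38541181]
 [  0.           0.           1.        ]] 0.0044678409872806555 [0.42877647 0.03326241 1.37656885] [[ 1.08933182e-02 -9.91210270e-01  1.31846641e-01]
 [-9.99940592e-01 -1.07473170e-02  1.81893214e-03]
 [-3.85946585e-04 -1.31858622e-01 -9.91268458e-01]]
side [[598.95710956   0.         319.87089111]
 [  0.         598.95710956 240.94407914]
 [  0.           0.           1.        ]] -0.1560799277162893 [0.67877428 1.57463116 1.12901559] [[-0.99811949  0.02286168 -0.05687558]
 [ 0.06007391  0.54934599 -0.83343273]
 [ 0.01219069 -0.83528219 -0.54968632]]
```

View pics/top0.png

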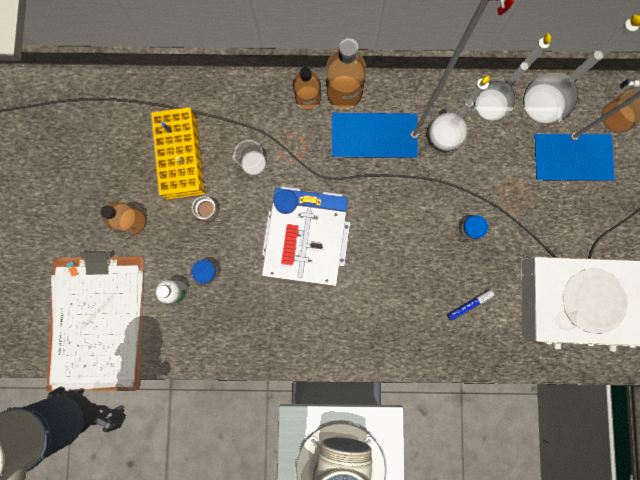

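View pics/side0.png

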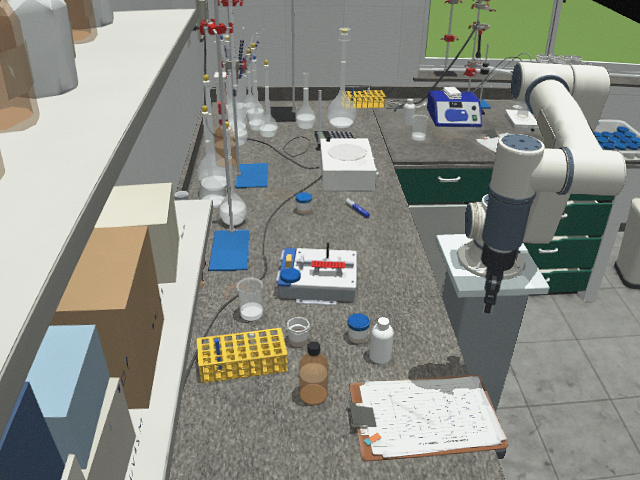

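The top view shows the box centred near pixel (306,240), with its far end up and only slightly rotated. The red pad is near (289,244), the handle near (317,245), and the marker and cups are well clear. In the side view the area above the box is free. I'll enlarge the box to measure it.

Run:
```python
import cv2
a=cv2.imread('pics/top0.png')[180:295,250:360]
cv2.imwrite('pics/crop0.png',cv2.resize(a,None,fx=5,fy=5,interpolation=cv2.INTER_CUBIC))
```

```text
(no output)
```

View pics/crop0.png

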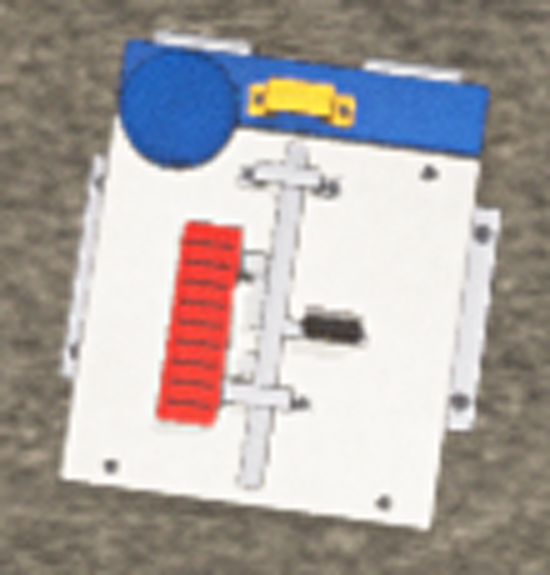

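Top-plate corners in the 5x crop are (127,41), (488,87), (431,528) and (63,479). Red pad corners are (186,221), (242,228), (214,425) and (157,417). The handle top centre is near (333,327).

```bash
cat > h.py <<'E'
import numpy as np,cv2
from scipy.optimize import least_squares
from station import read_state,capture
def ray(c,uv):
    p=cv2.undistortPoints(np.array(uv,float).reshape(-1,1,2),c['intrinsics'],np.array([c['k1'],0,0,0.])).reshape(-1,2)
    return np.c_[p,np.ones(len(p))]
def onplane(c,uv,z):
    d=ray(c,uv)@np.array(c['orientation']).T; p=np.array(c['position'])
    return p+d*((z-p[2])/d[:,2])[:,None]
def fit(P,L): # box pose from planar points: origin xy, yaw
    f=lambda q:((q[:2]+np.asarray(L)@np.array([[np.cos(q[2]),np.sin(q[2])],[-np.sin(q[2]),np.cos(q[2])]]))-P[:,:2]).ravel()
    r=least_squares(f,[.5,0,0]); return r.x,np.round(r.fun*1000,1)
E
python3 - <<'E'
from h import *
c=capture('top')
cr=lambda a:(np.array(a)+.5)/5-.5+[250,180]
P=onplane(c,cr([(127,41),(488,87),(431,528),(63,479)]),.06)
Q=onplane(c,cr([(186,221),(242,228),(214,425),(157,417)]),.094)
l1=[(.115,.095),(.115,-.095),(-.115,-.095),(-.115,.095)]
l2=[(.02,.048),(.02,.018),(-.08,.018),(-.08,.048)]
for p,l in ((P,l1),(Q,l2),(np.r_[P,Q],l1+l2)):
    x,e=fit(p,l); print(x[:2],np.degrees(x[2]),e)
H=onplane(c,cr([(333,327)]),.118)[0]; R=np.array([[np.cos(x[2]),-np.sin(x[2])],[np.sin(x[2]),np.cos(x[2])]])
print('handle top centre in box',R.T@(H[:2]-x[:2]))
s=read_state();tx=s['ee_rot']; tx=np.array(tx);print('tool x yaw',np.degrees(np.arctan2(tx[1,0],tx[0,0])))
w=capture('wrist');print(w['tool_from_camera'],w['intrinsics'],w['k1'])
E
```

```text
[0.57887715 0.09468564] -6.836831684909224 [ 1.4  0.8  0.9 -1.1 -1.2 -1.1 -1.1  1.4]
[0.57983634 0.09482207] -7.0332600834163435 [ 0.8  0.8  0.4 -1.  -0.6 -0.7 -0.6  0.8]
[0.5793966  0.09478208] -6.907778381087625 [ 2.   0.8  1.3 -1.1 -0.7 -0.8 -0.5  1.6  0.3  0.8 -0.1 -0.9 -1.1 -0.9
 -1.1  0.6]
handle top centre in box [-0.02540384 -0.03356183]
tool x yaw -21.706550683368164
[[-5.72827803e-04 -9.53448332e-01 -3.01555881e-01  7.66152078e-02]
 [ 9.99999648e-01 -3.61158457e-04 -7.57676063e-04  2.18713115e-04]
 [ 6.13495522e-04 -3.01556209e-01  9.53448203e-01 -1.24428444e-01]
 [ 0.00000000e+00  0.00000000e+00  0.00000000e+00  1.00000000e+00]] [[366.96768914   0.         319.04298748]
 [  0.         366.96768914 241.14411849]
 [  0.           0.           1.        ]] 0.02040228701958123
```

>>> carry_out(
  targets=[
    {"hand":100,"dx":2.53,"dy":1.44},
    {"hand":100,"dx":2.53,"dy":1.44},
    {"hand":100,"dx":2.53,"dy":1.44},
    {"hand":100,"dx":2.53,"dy":1.44},
    {"hand":100,"dx":2.53,"dy":1.44},
    {"hand":100,"dx":2.53,"dy":1.44},
    {"hand":100,"dx":2.53,"dy":1.44},
    {"hand":100,"dx":2.53,"dy":1.44},
    {"hand":100,"dx":2.53,"dy":1.44},
    {"hand":100,"dx":2.53,"dy":1.44},
    {"hand":100,"dx":2.53,"dy":1.44},
    {"hand":100,"dx":2.53,"dy":1.44},
    {"hand":100,"dx":2.53,"dy":1.44},
    {"hand":100,"dx":2.53,"dy":1.44},
    {"hand":100,"dx":2.53,"dy":1.44},
    {"hand":100,"dx":2.53,"dy":1.44},
    {"hand":100,"dx":2.53,"dy":1.44},
    {"hand":100,"dx":2.53,"dy":1.44},
  ],
  squeeze=20,
)

```text
$.targets[0]: bad value
```

>>> carry_out(
  targets=[
    {"hand":100,"wz":-5},
    {"hand":100,"wz":-5},
    {"hand":100,"wz":-4.8},
    {"hand":100,"dz":2.5},
    {"hand":100,"dz":2.5},
    {"hand":100},
    {"hand":100},
  ],
)

```text
$.targets[0]: bad value
```

Run:
```python
from h import *
s=read_state(); print({k:np.round(s[k],4).tolist() for k in ('t','position','ee_rot','width','contact_force')})
T=np.eye(4);T[:3,:3]=s['ee_rot'];T[:3,3]=s['position']
w=capture('wrist'); M=T@np.array(w['tool_from_camera'])
cv2.imwrite('pics/w1.png',w['color'][:,:,::-1]); np.savez('w1.npz',M=M,K=w['intrinsics'],k1=w['k1'])
```

```text
{'t': 0.2, 'position': [0.2033, 0.5108, 0.2498], 'ee_rot': [[0.9291, -0.3699, -0.0003], [-0.3699, -0.9291, -0.0011], [0.0001, 0.0011, -1.0]], 'width': 0.0855, 'contact_force': [-0.8922, 0.4347, -0.5431]}
```

View pics/w1.png

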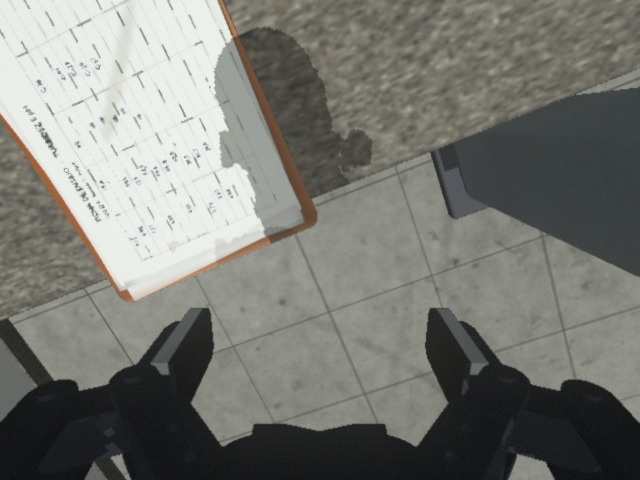

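The move was refused because every row needs all its keys, so the picture only shows the start pose: fingers at pixels (185,350) and (455,350), with image up being tool +x. I'll send it again with full rows.

>>> carry_out(
  targets=[
    {"hand":100,"dx":2.53,"dy":1.44,"dz":0,"wx":0,"wy":0,"wz":0},
    {"hand":100,"dx":2.53,"dy":1.44,"dz":0,"wx":0,"wy":0,"wz":0},
    {"hand":100,"dx":2.53,"dy":1.44,"dz":0,"wx":0,"wy":0,"wz":0},
    {"hand":100,"dx":2.53,"dy":1.44,"dz":0,"wx":0,"wy":0,"wz":0},
    {"hand":100,"dx":2.53,"dy":1.44,"dz":0,"wx":0,"wy":0,"wz":0},
    {"hand":100,"dx":2.53,"dy":1.44,"dz":0,"wx":0,"wy":0,"wz":0},
    {"hand":100,"dx":2.53,"dy":1.44,"dz":0,"wx":0,"wy":0,"wz":0},
    {"hand":100,"dx":2.53,"dy":1.44,"dz":0,"wx":0,"wy":0,"wz":0},
    {"hand":100,"dx":2.53,"dy":1.44,"dz":0,"wx":0,"wy":0,"wz":0},
    {"hand":100,"dx":2.53,"dy":1.44,"dz":0,"wx":0,"wy":0,"wz":0},
    {"hand":100,"dx":2.53,"dy":1.44,"dz":0,"wx":0,"wy":0,"wz":0},
    {"hand":100,"dx":2.53,"dy":1.44,"dz":0,"wx":0,"wy":0,"wz":0},
    {"hand":100,"dx":2.53,"dy":1.44,"dz":0,"wx":0,"wy":0,"wz":0},
    {"hand":100,"dx":2.53,"dy":1.44,"dz":0,"wx":0,"wy":0,"wz":0},
    {"hand":100,"dx":2.53,"dy":1.44,"dz":0,"wx":0,"wy":0,"wz":0},
    {"hand":100,"dx":2.53,"dy":1.44,"dz":0,"wx":0,"wy":0,"wz":0},
    {"hand":100,"dx":2.53,"dy":1.44,"dz":0,"wx":0,"wy":0,"wz":0},
    {"hand":100,"dx":2.53,"dy":1.44,"dz":0,"wx":0,"wy":0,"wz":0},
  ],
  squeeze=20,
)

```text
t: 2.05
position: [0.5312, 0.1007, 0.2502]
ee_rot: [[0.929, -0.37, -0.0], [-0.37, -0.929, 0.0], [-0.0, 0.0, -1.0]]
contact_force: [0.6, 0.1, -0.7]
width: 0.0521
grasp_force: 0.0
```

>>> carry_out(
  targets=[
    {"hand":100,"dx":0,"dy":0,"dz":0,"wx":0,"wy":0,"wz":-5},
    {"hand":100,"dx":0,"dy":0,"dz":0,"wx":0,"wy":0,"wz":-5},
    {"hand":100,"dx":0,"dy":0,"dz":0,"wx":0,"wy":0,"wz":-4.8},
    {"hand":100,"dx":0,"dy":0,"dz":2.5,"wx":0,"wy":0,"wz":0},
    {"hand":100,"dx":0,"dy":0,"dz":2.5,"wx":0,"wy":0,"wz":0},
    {"hand":100,"dx":0,"dy":0,"dz":0,"wx":0,"wy":0,"wz":0},
    {"hand":100,"dx":0,"dy":0,"dz":0,"wx":0,"wy":0,"wz":0},
  ],
)

```text
t: 2.75
position: [0.5307, 0.1016, 0.2007]
ee_rot: [[0.993, -0.12, -0.0], [-0.12, -0.993, -0.001], [-0.0, 0.001, -1.0]]
contact_force: [-0.3, -1.0, 0.5]
width: 0.0523
grasp_force: 0.0
```

Run:
```python
from h import *
s=read_state(); print({k:np.round(s[k],4).tolist() for k in ('t','position','ee_rot','width','contact_force')})
T=np.eye(4);T[:3,:3]=s['ee_rot'];T[:3,3]=s['position']
w=capture('wrist'); M=T@np.array(w['tool_from_camera'])
cv2.imwrite('pics/w2.png',w['color'][:,:,::-1]); np.savez('w2.npz',M=M,K=w['intrinsics'],k1=w['k1'],tc=w['tool_from_camera'])
```

```text
{'t': 2.75, 'position': [0.5307, 0.1016, 0.2007], 'ee_rot': [[0.9928, -0.12, -0.0002], [-0.12, -0.9928, -0.0009], [-0.0001, 0.0009, -1.0]], 'width': 0.0523, 'contact_force': [-0.3194, -1.037, 0.4893]}
```

View pics/w2.png

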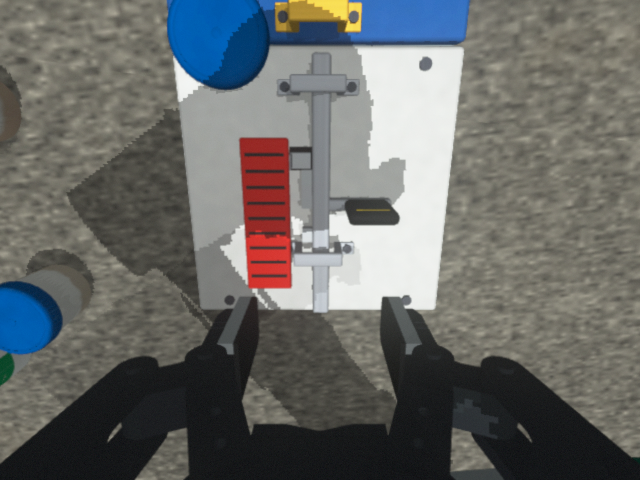

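The pad's corners are at (240,139), (288,138), (292,287) and (249,288). The near plate corners are (201,308) and (437,309), and the handle is around (370,211). The fingertips are at rows near 297, with outer and inner edges at about (225..258) and (382..413).

```bash
python3 - <<'E'
from h import *
d=np.load('w2.npz'); c=dict(intrinsics=d['K'],k1=float(d['k1']),position=d['M'][:3,3],orientation=d['M'][:3,:3])
P=np.r_[onplane(c,[(240,139),(288,138),(292,287),(249,288)],.094),onplane(c,[(201,308),(437,309)],.06)]
L=[(.02,.048),(.02,.018),(-.08,.018),(-.08,.048),(-.115,.095),(-.115,-.095)]
for n in (4,6):
    x,e=fit(P[:n],L[:n]); print(x[:2],np.degrees(x[2]),e)
tc=np.linalg.inv(d['tc'])
for z in (.006,.012,.019):
  for y in (-.04,-.026,.026,.04):
    for X in (-.011,.011):
      p=tc@[X,y,z,1]; p=p[:3]/p[2]; r=p[0]**2+p[1]**2; print(z,y,X,np.round((d['K']@[p[0]*(1+c['k1']*r),p[1]*(1+c['k1']*r),1])[:2]))
E
python3 - <<'E'
import cv2
a=cv2.imread('pics/w2.png')[190:400,190:450]
cv2.imwrite('pics/c2.png',cv2.resize(a,None,fx=3,fy=2.8,interpolation=cv2.INTER_CUBIC)[:600,:800]*1)
E
```

```text
[0.57987941 0.09602435] -6.834247214192792 [ 1.   0.4  0.3 -0.4 -1.  -0.2 -0.3  0.2]
[0.58039929 0.09585038] -6.855612585620062 [ 1.6  0.3  0.9 -0.6 -0.5 -0.3  0.2  0.  -1.6  0.7 -0.5 -0.1]
0.006 -0.04 -0.011 [222. 349.]
0.006 -0.04 0.011 [217. 300.]
0.006 -0.026 -0.011 [256. 349.]
0.006 -0.026 0.011 [253. 300.]
0.006 0.026 -0.011 [383. 349.]
0.006 0.026 0.011 [385. 300.]
0.006 0.04 -0.011 [417. 349.]
0.006 0.04 0.011 [421. 300.]
0.012 -0.04 -0.011 [225. 341.]
0.012 -0.04 0.011 [221. 294.]
0.012 -0.026 -0.011 [258. 341.]
0.012 -0.026 0.011 [255. 294.]
0.012 0.026 -0.011 [380. 341.]
0.012 0.026 0.011 [383. 294.]
0.012 0.04 -0.011 [413. 341.]
0.012 0.04 0.011 [417. 294.]
0.019 -0.04 -0.011 [229. 332.]
0.019 -0.04 0.011 [225. 286.]
0.019 -0.026 -0.011 [261. 332.]
0.019 -0.026 0.011 [258. 286.]
0.019 0.026 -0.011 [378. 332.]
0.019 0.026 0.011 [380. 286.]
0.019 0.04 -0.011 [409. 332.]
0.019 0.04 0.011 [413. 286.]
```

View pics/c2.png

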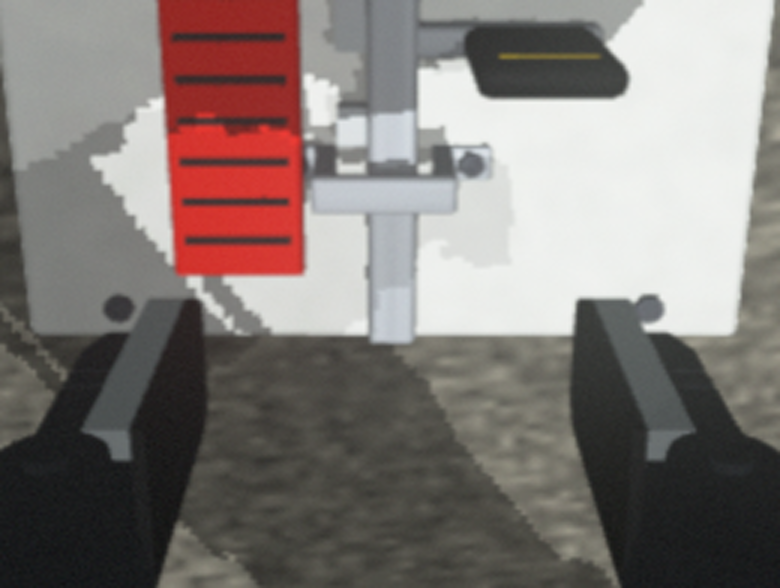

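Fingers sit symmetrically over the pad and handle lines, and the tips are about 8 mm behind the handle's rear face. I'll open slightly for hoop clearance and go down to just above the pad.

>>> carry_out(
  targets=[
    {"hand":82,"dx":0,"dy":0,"dz":1.5,"wx":0,"wy":0,"wz":0},
    {"hand":82,"dx":0,"dy":0,"dz":1.5,"wx":0,"wy":0,"wz":0},
    {"hand":82,"dx":0,"dy":0,"dz":1.5,"wx":0,"wy":0,"wz":0},
    {"hand":82,"dx":0,"dy":0,"dz":1.5,"wx":0,"wy":0,"wz":0},
    {"hand":82,"dx":0,"dy":0,"dz":1.0,"wx":0,"wy":0,"wz":0},
    {"hand":82,"dx":0,"dy":0,"dz":1.0,"wx":0,"wy":0,"wz":0},
    {"hand":82,"dx":0,"dy":0,"dz":0,"wx":0,"wy":0,"wz":0},
    {"hand":82,"dx":0,"dy":0,"dz":0,"wx":0,"wy":0,"wz":0},
  ],
)

```text
t: 3.6
position: [0.5311, 0.1019, 0.1209]
ee_rot: [[0.993, -0.12, 0.001], [-0.12, -0.993, 0.0], [0.001, -0.0, -1.0]]
contact_force: [0.9, -0.3, 0.5]
width: 0.0581
grasp_force: 0.0
```

Run:
```python
from h import *
s=read_state(); print({k:np.round(s[k],4).tolist() for k in ('t','position','width','contact_force','moment')})
w=capture('wrist'); 
a=w['color'][150:360,180:460,::-1]
c=capture('side')
b=c['color'][235:310,265:370,::-1]
o=np.zeros((600,800,3),np.uint8); o[:330,:440]=cv2.resize(a,(440,330)); o[330:600,440:800]=cv2.resize(b,(360,270),interpolation=cv2.INTER_CUBIC)
cv2.imwrite('pics/m3.png',o)
```

```text
{'t': 3.6, 'position': [0.5311, 0.1019, 0.1209], 'width': 0.0581, 'contact_force': [0.8758, -0.3469, 0.5209], 'moment': [-0.0016, 0.0091, -0.0115]}
```

View pics/m3.png

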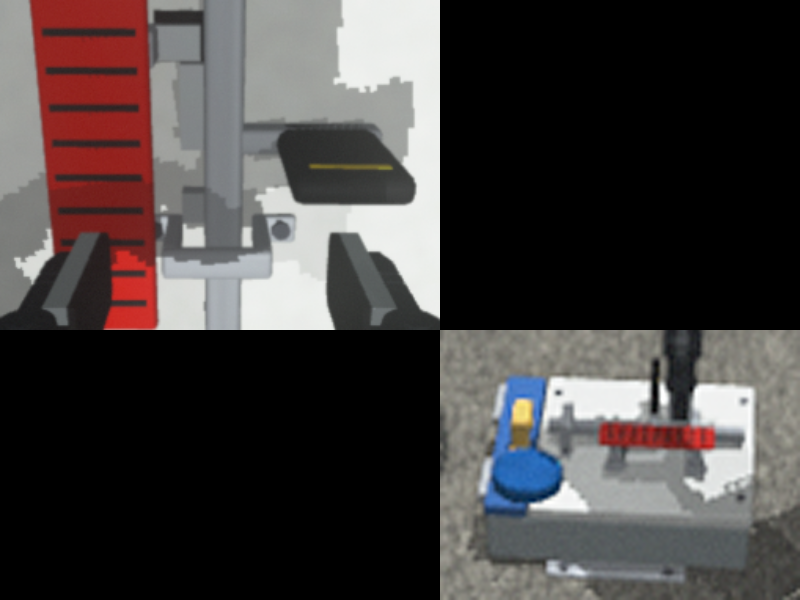

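The left tip is above the red pad (crop (90,240)) and the right tip is behind the handle (crop (350,240)) with a clear gap. I'll go down in small steps and watch the force.

>>> carry_out(
  targets=[
    {"hand":82,"dx":0,"dy":0,"dz":0.3,"wx":0,"wy":0,"wz":0},
    {"hand":82,"dx":0,"dy":0,"dz":0.3,"wx":0,"wy":0,"wz":0},
    {"hand":82,"dx":0,"dy":0,"dz":0,"wx":0,"wy":0,"wz":0},
  ],
)

```text
t: 4.0
position: [0.5303, 0.1017, 0.1138]
ee_rot: [[0.993, -0.12, -0.001], [-0.12, -0.993, -0.0], [-0.001, 0.0, -1.0]]
contact_force: [-0.8, -0.2, 0.6]
width: 0.0582
grasp_force: 0.0
```

>>> carry_out(
  targets=[
    {"hand":82,"dx":0,"dy":0,"dz":0.2,"wx":0,"wy":0,"wz":0},
    {"hand":82,"dx":0,"dy":0,"dz":0,"wx":0,"wy":0,"wz":0},
  ],
)

```text
t: 4.2
position: [0.5305, 0.1017, 0.112]
ee_rot: [[0.993, -0.12, -0.0], [-0.12, -0.993, -0.0], [-0.0, 0.0, -1.0]]
contact_force: [-0.3, 0.6, -0.8]
width: 0.0578
grasp_force: 0.0
```

>>> carry_out(
  targets=[
    {"hand":82,"dx":0,"dy":0,"dz":0.2,"wx":0,"wy":0,"wz":0},
    {"hand":82,"dx":0,"dy":0,"dz":0,"wx":0,"wy":0,"wz":0},
  ],
)

```text
t: 4.4
position: [0.5305, 0.1018, 0.11]
ee_rot: [[0.993, -0.12, -0.0], [-0.12, -0.993, -0.0], [-0.0, 0.0, -1.0]]
contact_force: [-0.6, -0.2, 0.0]
width: 0.058
grasp_force: 0.0
```

>>> carry_out(
  targets=[
    {"hand":82,"dx":0,"dy":0,"dz":0.2,"wx":0,"wy":0,"wz":0},
    {"hand":82,"dx":0,"dy":0,"dz":0,"wx":0,"wy":0,"wz":0},
  ],
)

```text
t: 4.6
position: [0.5308, 0.1018, 0.1083]
ee_rot: [[0.993, -0.12, 0.0], [-0.12, -0.993, 0.0], [0.0, -0.0, -1.0]]
contact_force: [0.8, 1.0, 1.5]
width: 0.0583
grasp_force: 0.8
```

>>> carry_out(
  targets=[
    {"hand":82,"dx":0,"dy":0,"dz":0.2,"wx":0,"wy":0,"wz":0},
    {"hand":82,"dx":0,"dy":0,"dz":0,"wx":0,"wy":0,"wz":0},
  ],
)

```text
t: 4.8
position: [0.5308, 0.1018, 0.1064]
ee_rot: [[0.993, -0.12, 0.0], [-0.12, -0.993, 0.0], [0.0, -0.0, -1.0]]
contact_force: [0.1, -0.3, 2.4]
width: 0.0578
grasp_force: 1.1
```

>>> carry_out(
  targets=[
    {"hand":82,"dx":0,"dy":0,"dz":0.2,"wx":0,"wy":0,"wz":0},
    {"hand":82,"dx":0,"dy":0,"dz":0,"wx":0,"wy":0,"wz":0},
  ],
)

```text
t: 5.0
position: [0.5308, 0.1018, 0.1043]
ee_rot: [[0.993, -0.12, 0.0], [-0.12, -0.993, 0.0], [0.0, -0.0, -1.0]]
contact_force: [0.8, -0.1, 3.1]
width: 0.0578
grasp_force: 1.5
```

Run:
```python
from h import *
s=read_state(); print({k:np.round(s[k],4).tolist() for k in ('t','position','width','contact_force','moment')})
```

```text
{'t': 5.0, 'position': [0.5308, 0.1018, 0.1043], 'width': 0.0578, 'contact_force': [0.8306, -0.0911, 3.1464], 'moment': [0.1588, 0.105, -0.0395]}
```

>>> carry_out(
  targets=[
    {"hand":82,"dx":0,"dy":0,"dz":0.1,"wx":0,"wy":0,"wz":0},
    {"hand":82,"dx":0,"dy":0,"dz":0.1,"wx":0,"wy":0,"wz":0},
    {"hand":82,"dx":0,"dy":0,"dz":0,"wx":0,"wy":0,"wz":0},
  ],
)

```text
t: 5.3
position: [0.5308, 0.1018, 0.1024]
ee_rot: [[0.993, -0.12, 0.0], [-0.12, -0.993, 0.0], [0.0, -0.0, -1.0]]
contact_force: [0.4, 0.3, 4.7]
width: 0.0578
grasp_force: 1.8
```

>>> carry_out(
  targets=[
    {"hand":82,"dx":0,"dy":0,"dz":0.1,"wx":0,"wy":0,"wz":0},
    {"hand":82,"dx":0,"dy":0,"dz":0.1,"wx":0,"wy":0,"wz":0},
    {"hand":82,"dx":0,"dy":0,"dz":0,"wx":0,"wy":0,"wz":0},
  ],
)

```text
t: 5.6
position: [0.5308, 0.1018, 0.1003]
ee_rot: [[0.993, -0.12, 0.0], [-0.12, -0.993, 0.0], [0.0, -0.0, -1.0]]
contact_force: [-0.9, 0.3, 4.1]
width: 0.0579
grasp_force: 2.2
```

Run:
```python
from h import *
s=read_state(); print({k:np.round(s[k],4).tolist() for k in ('t','position','width','contact_force','moment')})
```

```text
{'t': 5.6, 'position': [0.5308, 0.1018, 0.1003], 'width': 0.0579, 'contact_force': [-0.9094, 0.2888, 4.141], 'moment': [0.3118, -0.0103, 0.0437]}
```

>>> carry_out(
  targets=[
    {"hand":82,"dx":0,"dy":0,"dz":0.08,"wx":0,"wy":0,"wz":0},
    {"hand":82,"dx":0,"dy":0,"dz":0,"wx":0,"wy":0,"wz":0},
  ],
)

```text
t: 5.8
position: [0.5308, 0.1019, 0.0995]
ee_rot: [[0.993, -0.12, 0.0], [-0.12, -0.993, 0.0], [0.0, -0.0, -1.0]]
contact_force: [-0.4, 0.5, 4.3]
width: 0.0581
grasp_force: 2.3
```

>>> carry_out(
  targets=[
    {"hand":82,"dx":0.2,"dy":0,"dz":0,"wx":0,"wy":0,"wz":0},
    {"hand":82,"dx":0.2,"dy":0,"dz":0,"wx":0,"wy":0,"wz":0},
    {"hand":82,"dx":0.2,"dy":0,"dz":0,"wx":0,"wy":0,"wz":0},
    {"hand":82,"dx":0.2,"dy":0,"dz":0,"wx":0,"wy":0,"wz":0},
    {"hand":82,"dx":0.2,"dy":0,"dz":0,"wx":0,"wy":0,"wz":0},
    {"hand":82,"dx":0.2,"dy":0,"dz":0,"wx":0,"wy":0,"wz":0},
  ],
)

```text
t: 6.4
position: [0.5421, 0.1002, 0.0993]
ee_rot: [[0.993, -0.121, -0.001], [-0.121, -0.993, -0.0], [-0.001, 0.0, -1.0]]
contact_force: [-6.1, 1.3, 6.6]
width: 0.058
grasp_force: 3.7
```

Run:
```python
from h import *
s=read_state(); print({k:np.round(s[k],4).tolist() for k in ('t','position','width','contact_force','moment')})
```

```text
{'t': 6.4, 'position': [0.5421, 0.1002, 0.0993], 'width': 0.058, 'contact_force': [-6.1175, 1.2864, 6.6011], 'moment': [0.3906, 2.0508, -0.0462]}
```

>>> carry_out(
  targets=[
    {"hand":82,"dx":0.1,"dy":0,"dz":0,"wx":0,"wy":0,"wz":0},
    {"hand":82,"dx":0.1,"dy":0,"dz":0,"wx":0,"wy":0,"wz":0},
  ],
)

```text
t: 6.6
position: [0.5439, 0.1, 0.0993]
ee_rot: [[0.993, -0.121, -0.002], [-0.121, -0.993, -0.0], [-0.002, 0.0, -1.0]]
contact_force: [-6.6, 1.2, 6.3]
width: 0.0576
grasp_force: 3.7
```

>>> carry_out(
  targets=[
    {"hand":82,"dx":0.1,"dy":0,"dz":0,"wx":0,"wy":0,"wz":0},
    {"hand":82,"dx":0.1,"dy":0,"dz":0,"wx":0,"wy":0,"wz":0},
  ],
)

```text
t: 6.8
position: [0.5458, 0.0998, 0.0993]
ee_rot: [[0.993, -0.12, -0.002], [-0.12, -0.993, -0.0], [-0.002, 0.0, -1.0]]
contact_force: [-5.0, 0.9, 6.3]
width: 0.0577
grasp_force: 3.7
```

Force stays level, so the bolt slides freely with the catch held down. I'll continue.

>>> carry_out(
  targets=[
    {"hand":82,"dx":0.2,"dy":0,"dz":0,"wx":0,"wy":0,"wz":0},
    {"hand":82,"dx":0.2,"dy":0,"dz":0,"wx":0,"wy":0,"wz":0},
    {"hand":82,"dx":0.2,"dy":0,"dz":0,"wx":0,"wy":0,"wz":0},
    {"hand":82,"dx":0.2,"dy":0,"dz":0,"wx":0,"wy":0,"wz":0},
    {"hand":82,"dx":0.2,"dy":0,"dz":0,"wx":0,"wy":0,"wz":0},
    {"hand":82,"dx":0.2,"dy":0,"dz":0,"wx":0,"wy":0,"wz":0},
    {"hand":82,"dx":0.2,"dy":0,"dz":0,"wx":0,"wy":0,"wz":0},
    {"hand":82,"dx":0.2,"dy":0,"dz":0,"wx":0,"wy":0,"wz":0},
  ],
)

```text
t: 7.6
position: [0.5617, 0.0978, 0.0993]
ee_rot: [[0.993, -0.12, -0.002], [-0.12, -0.993, -0.0], [-0.002, 0.0, -1.0]]
contact_force: [-5.2, 0.6, 6.4]
width: 0.0581
grasp_force: 3.7
```

>>> carry_out(
  targets=[
    {"hand":82,"dx":0.2,"dy":0,"dz":0,"wx":0,"wy":0,"wz":0},
    {"hand":82,"dx":0.2,"dy":0,"dz":0,"wx":0,"wy":0,"wz":0},
    {"hand":82,"dx":0.2,"dy":0,"dz":0,"wx":0,"wy":0,"wz":0},
    {"hand":82,"dx":0.2,"dy":0,"dz":0,"wx":0,"wy":0,"wz":0},
    {"hand":82,"dx":0.2,"dy":0,"dz":0,"wx":0,"wy":0,"wz":0},
    {"hand":82,"dx":0.2,"dy":0,"dz":0,"wx":0,"wy":0,"wz":0},
  ],
)

```text
t: 8.2
position: [0.5736, 0.0963, 0.0993]
ee_rot: [[0.993, -0.121, -0.002], [-0.121, -0.993, -0.0], [-0.002, 0.001, -1.0]]
contact_force: [-6.2, 1.2, 6.0]
width: 0.0582
grasp_force: 3.7
```

Run:
```python
from h import *
s=read_state(); print({k:np.round(s[k],4).tolist() for k in ('t','position','width','contact_force','moment')})
w=capture('wrist'); c=capture('side')
o=np.zeros((400,800,3),np.uint8); o[:330,:440]=cv2.resize(w['color'][110:320,180:460,::-1],(440,330)); o[130:400,440:800]=cv2.resize(c['color'][235:310,265:370,::-1],(360,270),interpolation=cv2.INTER_CUBIC)
cv2.imwrite('pics/m4.png',o)
```

```text
{'t': 8.2, 'position': [0.5736, 0.0963, 0.0993], 'width': 0.0582, 'contact_force': [-6.2223, 1.178, 5.9872], 'moment': [0.402, 2.0381, -0.0026]}
```

View pics/m4.png

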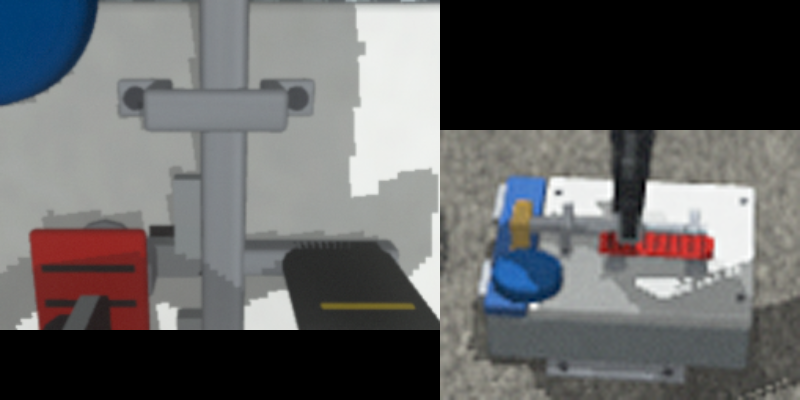

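The handle travels ahead of the right finger, the pad is still held down, and the bolt end is near the keeper in the side view. I'll finish in 1 mm steps until the force rises at the stop.

>>> carry_out(
  targets=[
    {"hand":82,"dx":0.1,"dy":0,"dz":0,"wx":0,"wy":0,"wz":0},
    {"hand":82,"dx":0.1,"dy":0,"dz":0,"wx":0,"wy":0,"wz":0},
    {"hand":82,"dx":0.1,"dy":0,"dz":0,"wx":0,"wy":0,"wz":0},
  ],
)

```text
t: 8.6
position: [0.5766, 0.096, 0.0993]
ee_rot: [[0.993, -0.12, -0.002], [-0.12, -0.993, -0.0], [-0.002, 0.001, -1.0]]
contact_force: [-5.7, 0.7, 6.5]
width: 0.0582
grasp_force: 3.7
```

>>> carry_out(
  targets=[
    {"hand":82,"dx":0.1,"dy":0,"dz":0,"wx":0,"wy":0,"wz":0},
  ],
)

```text
t: 8.7
position: [0.5776, 0.0958, 0.0993]
ee_rot: [[0.993, -0.12, -0.002], [-0.12, -0.993, -0.0], [-0.002, 0.0, -1.0]]
contact_force: [-5.8, 1.4, 6.6]
width: 0.0577
grasp_force: 3.7
```

>>> carry_out(
  targets=[
    {"hand":82,"dx":0.1,"dy":0,"dz":0,"wx":0,"wy":0,"wz":0},
  ],
)

```text
t: 8.8
position: [0.5786, 0.0957, 0.0993]
ee_rot: [[0.993, -0.12, -0.002], [-0.12, -0.993, -0.0], [-0.002, 0.001, -1.0]]
contact_force: [-5.9, 0.4, 6.8]
width: 0.0582
grasp_force: 3.7
```

>>> carry_out(
  targets=[
    {"hand":82,"dx":0.1,"dy":0,"dz":0,"wx":0,"wy":0,"wz":0},
  ],
)

```text
t: 8.9
position: [0.5795, 0.0956, 0.0993]
ee_rot: [[0.993, -0.121, -0.002], [-0.121, -0.993, -0.0], [-0.002, 0.001, -1.0]]
contact_force: [-8.5, 2.0, 8.6]
width: 0.0581
grasp_force: 5.4
```

>>> carry_out(
  targets=[
    {"hand":82,"dx":0.05,"dy":0,"dz":0,"wx":0,"wy":0,"wz":0},
  ],
)

```text
t: 9.0
position: [0.5794, 0.0955, 0.0993]
ee_rot: [[0.993, -0.121, -0.003], [-0.121, -0.993, -0.0], [-0.003, 0.001, -1.0]]
contact_force: [-9.1, 1.9, 9.6]
width: 0.0575
grasp_force: 5.5
```

>>> carry_out(
  targets=[
    {"hand":82,"dx":0.05,"dy":0,"dz":0,"wx":0,"wy":0,"wz":0},
  ],
)

```text
t: 9.1
position: [0.5795, 0.0955, 0.0993]
ee_rot: [[0.993, -0.121, -0.004], [-0.121, -0.993, -0.0], [-0.004, 0.001, -1.0]]
contact_force: [-11.4, 3.0, 9.8]
width: 0.0578
grasp_force: 6.3
```

The position has stopped and the force is rising, so the bolt is at its hard stop after about 40 mm of travel. I'll ease off 2 mm, lift straight up, and check.

>>> carry_out(
  targets=[
    {"hand":82,"dx":-0.1,"dy":0,"dz":0,"wx":0,"wy":0,"wz":0},
    {"hand":82,"dx":-0.1,"dy":0,"dz":0,"wx":0,"wy":0,"wz":0},
    {"hand":82,"dx":0,"dy":0,"dz":-0.3,"wx":0,"wy":0,"wz":0},
    {"hand":82,"dx":0,"dy":0,"dz":-0.3,"wx":0,"wy":0,"wz":0},
    {"hand":82,"dx":0,"dy":0,"dz":-0.3,"wx":0,"wy":0,"wz":0},
    {"hand":82,"dx":0,"dy":0,"dz":-0.5,"wx":0,"wy":0,"wz":0},
    {"hand":82,"dx":0,"dy":0,"dz":-1,"wx":0,"wy":0,"wz":0},
    {"hand":82,"dx":0,"dy":0,"dz":-1.5,"wx":0,"wy":0,"wz":0},
    {"hand":82,"dx":0,"dy":0,"dz":-2,"wx":0,"wy":0,"wz":0},
    {"hand":82,"dx":0,"dy":0,"dz":-2,"wx":0,"wy":0,"wz":0},
    {"hand":82,"dx":0,"dy":0,"dz":-2,"wx":0,"wy":0,"wz":0},
    {"hand":82,"dx":-3,"dy":0,"dz":-1,"wx":0,"wy":0,"wz":0},
    {"hand":82,"dx":-3,"dy":0,"dz":0,"wx":0,"wy":0,"wz":0},
    {"hand":82,"dx":-3,"dy":0,"dz":0,"wx":0,"wy":0,"wz":0},
    {"hand":82,"dx":0,"dy":0,"dz":0,"wx":0,"wy":0,"wz":0},
    {"hand":82,"dx":0,"dy":0,"dz":0,"wx":0,"wy":0,"wz":0},
  ],
)

```text
t: 10.7
position: [0.4901, 0.107, 0.2096]
ee_rot: [[0.993, -0.119, 0.002], [-0.119, -0.993, 0.001], [0.002, -0.001, -1.0]]
contact_force: [0.2, -0.3, -0.2]
width: 0.0578
grasp_force: 0.0
```

Run:
```python
from h import *
s=read_state(); print({k:np.round(s[k],4).tolist() for k in ('t','position','width','contact_force','moment')})
w=capture('wrist'); c=capture('side')
o=np.zeros((480,800,3),np.uint8); o[:360,:480]=cv2.resize(w['color'][0:270,140:500,::-1],(480,360)); o[250:480,480:800]=cv2.resize(c['color'][235:310,265:370,::-1],(320,230),interpolation=cv2.INTER_CUBIC)
cv2.imwrite('pics/m5.png',o); cv2.imwrite('pics/w5.png',w['color'][:,:,::-1])
T=np.eye(4);T[:3,:3]=s['ee_rot'];T[:3,3]=s['position']; np.savez('w5.npz',M=T@np.array(w['tool_from_camera']),K=w['intrinsics'],k1=w['k1'])
```

```text
{'t': 10.7, 'position': [0.4901, 0.107, 0.2096], 'width': 0.0578, 'contact_force': [0.1821, -0.2925, -0.1683], 'moment': [-0.0136, -0.0261, -0.0037]}
```

View pics/m5.png

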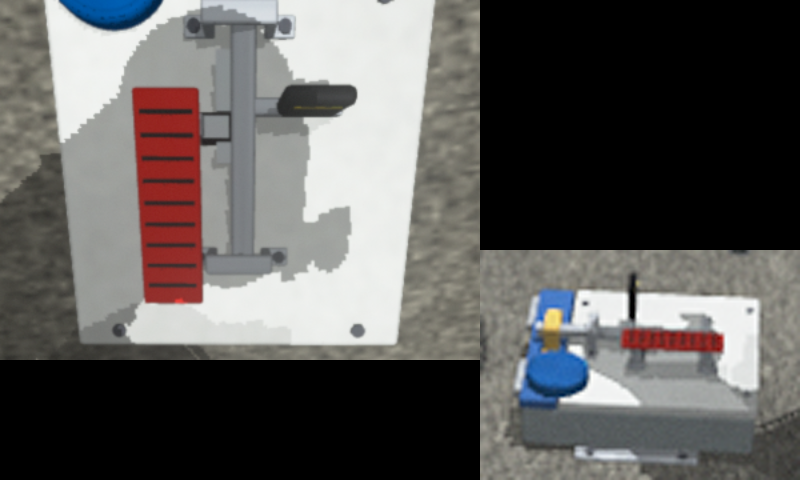

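The bolt passes through the brass keeper, its tail is flush with the near hoop, and the handle is at crop (317,100). The pad corners are at (133,89), (199,88), (202,302) and (145,304). I'll check the pad height and handle position numerically.

Run:
```python
from h import *
d=np.load('w5.npz'); c=dict(intrinsics=d['K'],k1=float(d['k1']),position=d['M'][:3,3],orientation=d['M'][:3,:3])
uv=lambda a:(np.array(a)+.5)/(4/3)-.5+[140,0]
for z in (.084,.094):
    P=onplane(c,uv([(133,89),(199,88),(202,302),(145,304)]),z)[:,:2]
    x,e=fit(P,[(.02,.048),(.02,.018),(-.08,.018),(-.08,.048)]); print(z,np.round(x,4),e,np.linalg.norm(P[0]-P[3]),np.linalg.norm(P[1]-P[2]))
a=np.radians(-6.87);R=np.array([[np.cos(a),-np.sin(a)],[np.sin(a),np.cos(a)]])
b=lambda p,z:np.round(R.T@(onplane(c,uv([p]),z)[0,:2]-[.58,.0955])*1000,1)
print('handle rear top edge',b((315,115),.118),'pad near edge',b((173,303),.094),'bolt tail',b((242,256),.079))
```

```text
0.084 [ 0.5791  0.0976 -0.1251] [-1.2 -0.  -1.8  0.7  0.9 -0.2  2.1 -0.5] 0.10338930148449264 0.10276882878368278
0.094 [ 0.5796  0.0961 -0.1251] [ 0.9  0.3  0.2 -0.2 -1.2 -0.5  0.1  0.4] 0.09925629996470944 0.09866063074529081
handle rear top edge [  6.  -30.2] pad near edge [-79.8  34.4] bolt tail [-58.3  -0.7]
```

The pad is back up: its corners fit a height of 34 mm above the box top. It can only rise there in the home notch, and the robot is clear of everything.

```bash
python3 -c "
from station import hand_in
print(hand_in())"
```

```text
the job is handed in; nothing more can be done
None
```

The lock box is locked and handed in: I pushed the bolt to its hard stop with the catch held down, then lifted the hand clear, and the final wrist picture shows the catch sprung back up.

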